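# Post reject lamb tags through the sprung flap

## Robot

A 6-joint arm with a two-finger parallel gripper is mounted at the origin on the work surface. World frame = base frame: x ahead of the robot, y to its left, z up, the work surface at z = 0. Lengths are in m, angles in rad, forces in N, time in s.
With the tool pointing down it reaches from about 0.35 to 0.975 m from the base axis. Payload 4.9 kg.
Tool frame: the origin (TCP) lies at the very end of the fingers, on their centre line; the grasp point (between the pads) lies 19 mm behind it; z points along the fingers, y is the line along which they close (so a half turn about z gives the same grasp; the last joint's range is limited). The gripper opens to 85 mm and grips with 20 to 120 N. Pads are 22 mm wide; open, the fingers measure 114 mm over their backs; the gripper's body (76 mm by 85 mm) begins 54 mm behind the grasp point. The pads swing forward as they close: fully open they stand 13 mm farther back than shut.
Start: joints at [-1.298, 0.053, 1.613, -0, 1.476, -0.119], TCP at [0.239, -0.578, 0.231] pointing down, gripper open.
Joint ranges: [-3.01, 3.01], [-1.01, 2.22], [0.06, 2.58], [-1.02, 4.17], [0.09, 2.62], [-3.14, 3.14]. Speed limits (rad/s): [2.57, 2.57, 3.14, 3.14, 3.14, 3.14].

## Interface

Orientations are given as a unit quaternion [w, x, y, z].
In Python, from plant import manip, vision, order gives the robot as it stands.
- The arm moves only by the tool play_rows, never from a script. Its argument "steps" is a list that holds one entry, the list of rows, each a list of 6 numbers: the shift along the tool's x, y, z in mm, then the turn, a rotation vector about the tool's x, y, z in degrees. A call has 1 to 12 rows; each row is the pose to reach, as a shift and turn from the pose commanded when the call began, along the tool's axes at that moment; what a row does not reach only later rows make up. A row lasts 1/12 s, in which the tool goes at most 41.7 mm and 7.16 degrees, less where a joint would pass 70% of its speed; a pose out of reach is approached as far as the arm can. A call with a gripper value outside its range is refused whole. "claw" is the gripper's target within -1 to 1 (fully open at 1, half-way at 0, shut at -1), set as the call begins (left out, the last holds). The fingers move at their own pace and stop on an object; the grip force is fixed at half the most. Time passes only in rows, so rows that repeat a pose let the fingers close. It gives the time, the measured TCP pose, the force, the opening and the grip force at its end, in the units of the state.
- manip.state(): the state, without advancing time (a new reading comes with each control period).
- vision.grab_frame(name): name is "side" or "top" or "wrist"; returns (picture, depth): 384x512x3 uint8, blue, green, red; 384x512 float32, m along the optical axis (not along the pixel's ray), 0 where there is no reading.
- vision.camera_info(name): a dict with "K" (3x3 intrinsics, pixels), "k1" (the pictures are not rectified: a ray, as slopes to the right and down, at radius r is drawn at 1 + k1 r^2 times it, then the intrinsics apply), "eye" and "orientation" of the camera in the world; the wrist camera has in their place "T_tool_cam" (4x4, takes a point from camera to tool coordinates, whose origin is the TCP and whose axes are the flange's). Camera axes: x right, y down, z forward; pixel columns grow to the right and rows downward; lengths in m; the calibration is good to about 2 mm. A picture is of the moment at which its call begins: read the wrist's pose just before it. camera_info takes no time and is no camera call.
- order.job_done(): hands the job in; it is judged then, once.
The state is a dict: "time": time; "joint_pos": joint angles; "joint_vel": joint speeds; "joint_efforts": joint torques, N m; "tool_pos": TCP position; "tool_rot": TCP orientation; "contact_force": force on the tool from outside, world axes, zero at the start; "ft_torque": the same for the moment, N m; "gripper_width": opening from 0.0 (shut) to 1.0 (fully open); "grasp_force": force on a finger pad.
Only numpy, scipy, OpenCV 4.12 (cv2) and the standard library are available. Lean on these libraries where they do the work, as an engineer would, in place of code of your own. Each camera call takes 0.05 s, during which the arm holds its last target. There are 200 camera calls.

## Task

Two of the four lamb tags standing in the cedar rack are rejects, marked by their orange tops. One at a time, post each reject through the slot in the sloping face of the green tin box: push the sprung yellow flap inward without forcing it and keep it held open until the tag has dropped right down into the bin inside. Leave the flap sprung shut, and do not disturb the two good tags, the amber jar or the silver applicator.

Things in the scene. Friction and masses are not known exactly. Their poses are not given: they have to be found in the camera images.
- slot (a point): Centre of the slot, in the outer surface of the tin box's sloping face, 170 mm above the shelf. Upright axes: z up, y along the slot, x level, uphill, roughly to the robot's left. The face slopes 40 deg, rising towards +x, so it faces the robot's right and up; 4 mm sheet. Slot 150 mm long (y) and 62 mm wide along the slope, 31 mm either side of the point. Nothing below it inside for 150 mm square to the face.
- tin: Green tin reject box fixed to the shelf, origin on its underside below the slot's centre, axes as the slot's. Outside x -60 to 140 mm, y +-100 mm; face 124 mm high at x = -55 mm rising to 216 mm at x = +55 mm, then a flat top with a wire handle 18 mm high at x = 100 mm. Hollow, floor 6 mm up; inside is the hidden bin.
- flap (a joint): Yellow flap in the slot, 146 x 56 mm, 3 mm thick, hinged at the uphill edge. rad: 0 shut, grows as it swings inward, stop at 1.2. Spring 0.08 N m shut plus 0.05 per rad (2 to 3 N at 40 mm from the hinge). A tag's weight won't open it; a tag let go with the flap leaning on it is pinched. A 19 mm wide finger square to the face, 15 mm downhill of the slot's middle, 40 mm deep, holds it at about 0.8.
- reject_a_mid (a point): Reject A: lamb tag of white polymer, a rigid plate 44 mm wide, 8 mm thick, 110 mm long, 30 to 55 g, standing on end in the rack with its lowest 30 mm in a slot; its top 19 mm is coloured bright orange on every side. The point is its centre, half-way up; z runs up its length, y across its 44 mm width, x through its thickness.
- reject_b_mid (a point): Reject B: lamb tag of white polymer, a rigid plate 44 mm wide, 8 mm thick, 110 mm long, 30 to 55 g, standing on end in the rack with its lowest 30 mm in a slot; its top 19 mm is coloured bright orange on every side. The point is its centre, half-way up; z runs up its length, y across its 44 mm width, x through its thickness.
- good_a_mid (a point): Good tag A: lamb tag of white polymer, a rigid plate 44 mm wide, 8 mm thick, 110 mm long, 30 to 55 g, standing on end in the rack with its lowest 30 mm in a slot; plain white, no orange. The point is its centre, half-way up; z runs up its length, y across its 44 mm width, x through its thickness.
- good_b_mid (a point): Good tag B: lamb tag of white polymer, a rigid plate 44 mm wide, 8 mm thick, 110 mm long, 30 to 55 g, standing on end in the rack with its lowest 30 mm in a slot; plain white, no orange. The point is its centre, half-way up; z runs up its length, y across its 44 mm width, x through its thickness.
- rack: Cedar rack block fixed to the shelf, 225 mm (x) x 85 mm (y) x 45 mm high, origin at the centre of its underside. Four slots in its top, 10 x 53 mm and 30 mm deep, at x = -84, -28, 28 and 84 mm, each across the rack (53 mm along y); a tag stands in each, 80 mm of it above the rack, 1 mm play each side in thickness. Which tag is in which slot varies.
- jar_mid (a point): Squat amber glass jar of tag pins, 68 mm across, 70 mm high; the point is its centre. Loose bystander.
- applicator_mid (a point): Silver zinc applicator lying on the shelf, about 165 mm long, 34 mm wide, 50 mm high; the point is 22 mm above the shelf under its middle. Loose bystander.
There are look-alikes about, which are no part of the job. Leave any pink or turquoise look-alike of the part that bears reject_b_mid alone.

How it is judged:
On the way, in this order (a step that is already met when the one before it is completed fails the run):
1. one reject has dropped into the bin while the flap is still held open (value of joint flap above 0.4 rad and ((x of reject_a_mid in the frame of slot between -0.06 and 0.14 m and y of reject_a_mid in the frame of slot between -0.1 and 0.1 m and z of reject_a_mid in the frame of slot below -0.07 m) or (x of reject_b_mid in the frame of slot between -0.06 and 0.14 m and y of reject_b_mid in the frame of slot between -0.1 and 0.1 m and z of reject_b_mid in the frame of slot below -0.07 m))), for 0.15 s.
2. the other reject has dropped in as well while the flap is still held open (value of joint flap above 0.4 rad and x of reject_a_mid in the frame of slot between -0.06 and 0.14 m and y of reject_a_mid in the frame of slot between -0.1 and 0.1 m and z of each of reject_a_mid, reject_b_mid in the frame of slot below -0.07 m and x of reject_b_mid in the frame of slot between -0.06 and 0.14 m and y of reject_b_mid in the frame of slot between -0.1 and 0.1 m), for 0.15 s.
At the end, for the whole second after the job is handed in: Both rejects lie at rest inside the tin box, their centres more than 70 mm below the slot's centre; the flap is shut (below 0.1 rad); both good tags still stand in their slots, within 20 mm of where they were (x of reject_a_mid in the frame of slot between -0.06 and 0.14 m and y of reject_a_mid in the frame of slot between -0.1 and 0.1 m and z of each of reject_a_mid, reject_b_mid in the frame of slot below -0.07 m and x of reject_b_mid in the frame of slot between -0.06 and 0.14 m and y of reject_b_mid in the frame of slot between -0.1 and 0.1 m and value of joint flap below 0.1 rad and linear speed of each of reject_a, reject_b below 0.05 m/s and distance of each of good_a_mid, good_b_mid from where it was at the start of the episode below 0.02 m); the robot touches nothing.
It fails at once if the jar is disturbed (distance of jar_mid from where it was at the start of the episode above 0.03 m or angle between jar_mid's own z axis and vertical above 0.4 rad).
It fails at once if the applicator is disturbed (distance of applicator_mid from where it was at the start of the episode above 0.03 m or angle between applicator_mid's own z axis and vertical above 0.4 rad).
It fails at once if the first good tag is disturbed (distance of good_a_mid from where it was at the start of the episode above 0.03 m or angle between good_a_mid's own z axis and vertical above 0.4 rad).
It fails at once if the second good tag is disturbed (distance of good_b_mid from where it was at the start of the episode above 0.03 m or angle between good_b_mid's own z axis and vertical above 0.4 rad).
It fails at once if the flap is forced (over 25 N) (contact force between flap and anything else above 25 N).
It also fails if it takes over 72 s, if anything falls off the work surface, if the arm or the gripper's body presses on something with over 40 N, if the wrist force passes 120 N, or if a joint passes its speed limit or range.

## Working session

There is one attempt and no reset: what is moved stays moved. The work goes in short steps, Python scripts to look and compute and a tool call to move; the robot and the scene stay as the last step left them, time stands still between calls to the robot, and variables do not carry over. Pictures are saved under pics/ and viewed, at most 10 in all, crops included, and the job is handed in when it is done.

Besides the shell and the picture viewer there is one more tool, called in YAML: its name, and indented under it one key for each argument. play_rows: Moves the arm, as the interface text tells. Its arguments: {"type":"object","properties":{"steps":{"type":"array"},"claw":{"type":"number"}},"required":["steps"]}

```bash
ls; mkdir -p pics
cat > h.py <<'E'
import numpy as np, cv2
from plant import manip, vision, order
from scipy.spatial.transform import Rotation as R
def q2R(q): return R.from_quat([q[1],q[2],q[3],q[0]]).as_matrix()
def cam(name, st=None):
    i=vision.camera_info(name); K=np.array(i["K"])
    if name=="wrist":
        T=np.eye(4);T[:3,:3]=q2R(st["tool_rot"]);T[:3,3]=st["tool_pos"]
        T=T@np.array(i["T_tool_cam"]); return K,i["k1"],T[:3,3],T[:3,:3]
    return K,i["k1"],np.array(i["eye"]),q2R(i["orientation"])
def slopes(c,uv):
    K,k1,_,_=c
    return cv2.undistortPoints(np.array(uv,float).reshape(-1,1,2),K,np.array([k1,0,0,0.]))[:,0]
def pts(c,uv,dep):   # depth along axis
    s=slopes(c,uv); d=np.c_[s,np.ones(len(s))]*np.array(dep).reshape(-1,1)
    return d@c[3].T+c[2]
def plane(c,uv,z):
    s=slopes(c,uv); d=np.c_[s,np.ones(len(s))]@c[3].T
    return c[2]+d*((z-c[2][2])/d[:,2])[:,None]
E
python3 - <<'E'
from h import *
s=manip.state(); print(s)
for n in("top","side"):
    im,d=vision.grab_frame(n); cv2.imwrite(f"pics/{n}0.png",im); np.save(f"pics/{n}0.npy",d)
    print(vision.camera_info(n))
print(vision.camera_info("wrist"))
a=cv2.imread("pics/top0.png");b=cv2.imread("pics/side0.png")
E
```

```text
pics
{'time': 0.0, 'joint_pos': array([-1.29799515e+00,  5.33435761e-02,  1.61433451e+00, -1.60074254e-05,
        1.47596527e+00, -1.19020523e-01]), 'joint_vel': array([-0.00017676, -0.00020041, -0.00086597,  0.00091301,  0.00070045,
        0.00078633]), 'joint_efforts': array([-5.83497786e-04, -3.93681085e+01, -3.70178425e+01, -1.57609684e-04,
        6.97144977e-03, -4.54505425e-05]), 'tool_pos': array([ 0.23848352, -0.57702852,  0.23004704]), 'tool_rot': array([-1.02171159e-03,  9.80870106e-01,  1.94660691e-01, -8.67055029e-05]), 'contact_force': array([0.47794107, 0.45015521, 0.96611326]), 'ft_torque': array([-0.00578656,  0.01770915, -0.06992975]), 'grasp_force': 0.0, 'gripper_width': 1.0017977630680024}
{'K': array([[384.90779022,   0.        , 258.87280266],
       [  0.        , 384.90779022, 195.59745468],
       [  0.        ,   0.        ,   1.        ]]), 'k1': -0.10822815800784504, 'eye': array([ 0.31593124, -0.12446187,  1.03330063]), 'orientation': array([-0.07547741,  0.72932954, -0.67650449,  0.06872591])}
{'K': array([[440.11699357,   0.        , 257.35484401],
       [  0.        , 440.11699357, 192.66964327],
       [  0.        ,   0.        ,   1.        ]]), 'k1': 0.036297249462804985, 'eye': array([ 0.44218684, -0.90090611,  0.90572299]), 'orientation': array([-0.38647105,  0.92195665, -0.02136234,  0.01340564])}
{'K': array([[294.65615397,   0.        , 257.26598659],
       [  0.        , 294.65615397, 187.60141312],
       [  0.        ,   0.        ,   1.        ]]), 'k1': -0.039020784462551715, 'T_tool_cam': array([[-5.16229233e-05, -9.54037172e-01, -2.99688290e-01,
         7.74800124e-02],
       [ 9.99999783e-01,  1.47438132e-04, -6.41614559e-04,
         1.92640192e-04],
       [ 6.56309622e-04, -2.99688258e-01,  9.54036958e-01,
        -1.42480495e-01],
       [ 0.00000000e+00,  0.00000000e+00,  0.00000000e+00,
         1.00000000e+00]])}
```

View pics/top0.png

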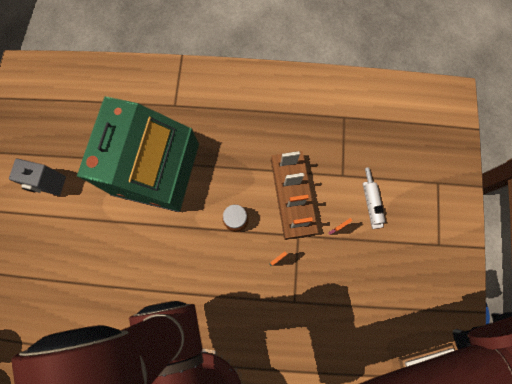

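View pics/side0.png

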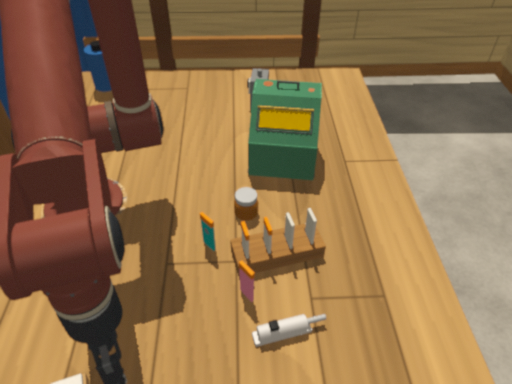

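The top view shows the tin at (140,155), the jar at (235,217) and the applicator at (374,203). The rack runs from (289,157) to (303,230).

Four orange-topped candidates in the top view:
- (298,200) and (303,222) stand in the rack with white bodies, so they are the rejects.
- (281,258) is turquoise and stands loose outside the rack, so it is a look-alike.
- (341,227) is pink and also loose outside the rack, so it is a look-alike.

I'll confirm with an enlarged crop and measure.

Run:
```python
from h import *
b=cv2.imread("pics/side0.png")[195:320,190:340]; cv2.imwrite("pics/crop.png",cv2.resize(b,None,fx=4,fy=4,interpolation=cv2.INTER_CUBIC))
def comps(n,m,amin=20):
    k,l,st,ce=cv2.connectedComponentsWithStats(m.astype(np.uint8))
    return [(l==i) for i in range(1,k) if st[i,4]>amin]
for n in("top","side"):
    im=cv2.imread(f"pics/{n}0.png");d=np.load(f"pics/{n}0.npy");c=cam(n)
    hsv=cv2.cvtColor(im,cv2.COLOR_BGR2HSV);H,S,V=cv2.split(hsv)
    masks=dict(orange=(H>=4)&(H<=14)&(S>200)&(V>150),yellow=(H>=18)&(H<=32)&(S>200)&(V>100),green=(H>60)&(H<95)&(S>120)&(V>40),white=(S<50)&(V>140))
    for k,m in masks.items():
        for q in comps(n,m):
            v,u=np.nonzero(q&(d>0)); 
            if len(u)<10: continue
            P=pts(c,np.c_[u,v],d[v,u])
            top=P[:,2]>np.percentile(P[:,2],98)-.006
            T=P[top]; r=cv2.minAreaRect((T[:,:2]*1000).astype(np.float32))
            print(n,k,len(u),(int(u.mean()),int(v.mean())),"zmax %.3f"%np.percentile(P[:,2],98),"topc",np.round(r[0],1),np.round(r[1],1),round(r[2],1),"mean",np.round(P.mean(0),3))
```

```text
top white 25 (66, 2) zmax -0.741 topc [1718.7 1066.7] [64.8 17.5] 69.0 mean [ 1.723  1.084 -0.751]
top white 4576 (266, 30) zmax -0.740 topc [1597.6  -59.9] [1030.3  376.9] 90.0 mean [ 1.584 -0.063 -0.75 ]
top white 1333 (474, 22) zmax -0.742 topc [ 1785.4 -1214.3] [302.8 446.9] 40.2 mean [ 1.77  -1.228 -0.752]
top white 49 (440, 6) zmax -0.743 topc [ 1840.  -1026.1] [57.1 49.9] 36.3 mean [ 1.843 -1.027 -0.752]
top white 39 (80, 11) zmax -0.737 topc [1653.5  979.7] [21.  48.5] 82.8 mean [ 1.66   0.983 -0.749]
top white 614 (85, 36) zmax -0.740 topc [1492.2  926. ] [371.1 199.9] 74.4 mean [ 1.497  0.916 -0.749]
top white 33 (109, 18) zmax -0.741 topc [1607.9  798.9] [86.9 32.8] 65.4 mean [ 1.616  0.801 -0.749]
top white 40 (178, 20) zmax -0.740 topc [1606.5  408.9] [84.  36.8] 15.1 mean [ 1.612  0.412 -0.75 ]
top white 86 (348, 27) zmax -0.741 topc [1635.3 -499.9] [ 43.1 106.4] 89.9 mean [ 1.638 -0.506 -0.751]
top white 37 (338, 25) zmax -0.743 topc [1639.2 -443.3] [32.  71.2] 75.2 mean [ 1.644 -0.447 -0.751]
top white 107 (56, 41) zmax -0.740 topc [1464.5 1083.4] [108.8  79.4] 2.0 me
[... 2602 characters left out ...]
 225) zmax -0.743 topc [1465.7  620.5] [1669.1  685.4] 65.0 mean [ 1.597  0.563 -0.754]
side white 274 (245, 194) zmax 0.071 topc [460.4 -57. ] [55.7 58.2] 57.9 mean [ 0.459 -0.056  0.067]
side white 54 (311, 214) zmax 0.126 topc [ 615.9 -184.6] [ 8.  42.4] 12.6 mean [ 0.615 -0.186  0.122]
side white 48 (289, 219) zmax 0.125 topc [ 561.3 -198.7] [ 6.6 43.9] 11.6 mean [ 0.561 -0.2    0.122]
side white 467 (296, 322) zmax 0.040 topc [ 547.4 -422.7] [67.9 26. ] 14.7 mean [ 0.559 -0.42   0.033]
side white 235 (261, 332) zmax 0.040 topc [ 486.1 -436.2] [25.4 25.2] 11.5 mean [ 0.481 -0.437  0.027]
side white 163 (71, 380) zmax 0.044 topc [ 102.4 -520.7] [17.8 53.8] 86.8 mean [ 0.107 -0.523  0.04 ]
```

View pics/crop.png

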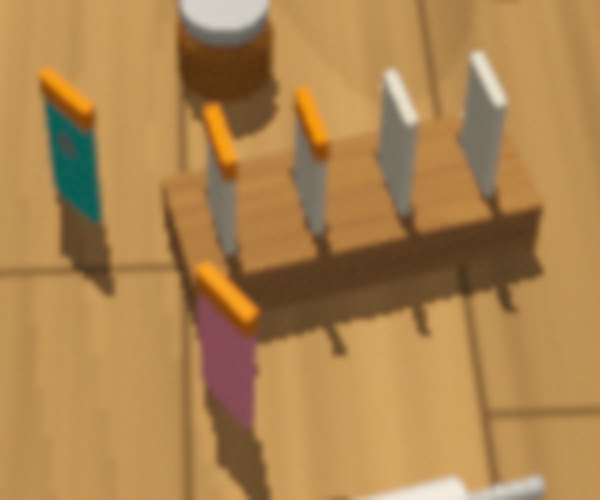

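The crop confirms it: the two white-bodied orange-topped tags in the rack, crop (220,175) and (312,160), are the rejects. The loose turquoise one at (70,145) and pink one at (228,340) are look-alikes. Next I'll measure the slot.

Run:
```python
from h import *
for n in("top","side"):
    im=cv2.imread(f"pics/{n}0.png");d=np.load(f"pics/{n}0.npy");c=cam(n)
    H,S,V=cv2.split(cv2.cvtColor(im,cv2.COLOR_BGR2HSV))
    roi=np.zeros(H.shape,bool)
    if n=="top": roi[110:200,120:180]=1
    else: roi[100:140,245:325]=1
    y=((H>=14)&(H<=34)&(S>150)&(V>60)&roi).astype(np.uint8)
    k,l,st,_=cv2.connectedComponentsWithStats(y); i=1+st[1:,4].argmax(); v,u=np.nonzero(l==i)
    P=pts(c,np.c_[u,v],d[v,u]); ctr=P.mean(0)
    w,s,vt=np.linalg.svd(P-ctr); nrm=vt[2]*np.sign(vt[2][2])
    print(n,len(u),"flap mean",ctr.round(4),"normal",nrm.round(3),"tilt",np.degrees(np.arccos(nrm[2])).round(1),"uphill yaw",np.degrees(np.arctan2(-nrm[1],-nrm[0])).round(1))
    a,b=(P-ctr)@vt[0],(P-ctr)@vt[1]; print(" long axis",vt[0].round(3),np.ptp(a).round(4),np.ptp(b).round(4)," mid",(ctr+vt[0]*(a.max()+a.min())/2+vt[1]*(b.max()+b.min())/2).round(4))
    # tabletop check and orange tops
    o=((H>=4)&(H<=24)&(S>190)&(V>170)&(d>0)).astype(np.uint8); 
    q=np.zeros_like(o); v,u=np.nonzero(o); P=pts(c,np.c_[u,v],d[v,u]); ok=(abs(P[:,2]-.12)<.012); q[v[ok],u[ok]]=1
    k,l,st,_=cv2.connectedComponentsWithStats(q)
    for i in range(1,k):
        if st[i,4]<12: continue
        v,u=np.nonzero(l==i);P=pts(c,np.c_[u,v],d[v,u]);t=P[P[:,2]>np.percentile(P[:,2],95)-.005]
        print(" orange",u.mean().round(),v.mean().round(),len(t),cv2.minAreaRect((t[:,:2]*1000).astype(np.float32)),P[:,2].max().round(3))
    v,u=np.mgrid[225:235:2,150:170:4] if n=="top" else np.mgrid[260:270:2,320:340:4]
    print(" shelf z",pts(c,np.c_[u.ravel(),v.ravel()],d[v.ravel(),u.ravel()])[:,2].mean())
```

```text
top 1524 flap mean [0.5755 0.1542 0.1761] normal [0.136 0.94  0.312] tilt 71.8 uphill yaw -98.2
 long axis [-0.323 -0.255  0.911] 1.1265 0.1751  mid [0.4493 0.0604 0.5143]
 orange 298.0 197.0 59 ((506.8444519042969, -203.96559143066406), (8.13405990600586, 42.708534240722656), 13.160260200500488) 0.129
 orange 302.0 220.0 58 ((452.08148193359375, -216.18968200683594), (7.966752529144287, 43.32371520996094), 13.637024879455566) 0.128
 orange 343.0 224.0 40 ((451.8243103027344, -318.1665954589844), (7.178417682647705, 42.07484436035156), 35.92018508911133) 0.112
 orange 278.0 258.0 41 ((358.8398132324219, -165.98106384277344), (6.745225429534912, 41.05936050415039), 41.4680061340332) 0.113
 shelf z -0.00025603042022855684
side 1119 flap mean [0.5788 0.1508 0.1686] normal [0.093 0.577 0.812] tilt 35.7 uphill yaw -99.2
 long axis [ 0.08   0.808 -0.583] 1.4846 0.168  mid [ 0.5385 -0.2931  0.4886]
 orange 204.0 215.0 13 ((353.578369140625, -164.75820922851562), (6.415815353393555, 21.810070037841797), 36.23124313354492) 0.11
 orange 209.0 220.0 14 ((367.18353271484375, -180.46170043945312), (7.285406589508057, 17.509366989135742), 39.096797943115234) 0.112
 orange 267.0 224.0 50 ((507.0559387207031, -211.69395446777344), (7.605413913726807, 42.85277557373047), 12.403881072998047) 0.126
 orange 244.0 228.0 58 ((452.7431335449219, -222.78579711914062), (9.40604305267334, 44.67414474487305), 13.316402435302734) 0.127
 orange 247.0 268.0 44 ((452.59027099609375, -324.1471252441406), (7.674777984619141, 41.744972229003906), 37.265037536621094) 0.112
 shelf z -0.0017678930137599736
```

Run:
```python
from h import *
C={}
for n in("top","side"):
    im=cv2.imread(f"pics/{n}0.png");d=np.load(f"pics/{n}0.npy");c=cam(n)
    H,S,V=cv2.split(cv2.cvtColor(im,cv2.COLOR_BGR2HSV))
    roi=np.zeros(H.shape,bool)
    if n=="top": roi[110:200,120:180]=1
    else: roi[100:140,245:325]=1
    y=((H>=14)&(H<=34)&(S>150)&(V>60)&roi).astype(np.uint8)
    k,l,st,_=cv2.connectedComponentsWithStats(y); i=1+st[1:,4].argmax(); v,u=np.nonzero(l==i)
    r=cv2.minAreaRect(np.c_[u,v].astype(np.float32)); print(n,"rect px",r)
    C[n]=(c,np.array(r[0]))
    P=pts(c,np.c_[u,v],d[v,u]); P=P[(P[:,2]>.12)&(P[:,2]<.21)]
    for _ in range(4):
        ctr=P.mean(0); vt=np.linalg.svd(P-ctr)[2]; P=P[abs((P-ctr)@vt[2])<.006]
    nrm=vt[2]*np.sign(vt[2][2]); a,b=(P-ctr)@vt[0],(P-ctr)@vt[1]
    print(len(P),"ctr",ctr.round(4),"normal",nrm.round(3),"tilt",np.degrees(np.arccos(nrm[2])).round(1),"long",vt[0].round(3),np.degrees(np.arctan2(vt[0][1],vt[0][0])).round(1),"size",np.ptp(a).round(3),np.ptp(b).round(3),"mid",(ctr+vt[0]*(a.max()+a.min())/2+vt[1]*(b.max()+b.min())/2).round(4))
    b=cv2.boxPoints(r); 
    for z in (.17,): print(" ray centre at z",z,plane(c,[r[0]],z).round(4))
def tri(u1,u2):
    o=[];D=[]
    for n,u in(("top",u1),("side",u2)):
        c=C[n][0]; s=slopes(c,[u])[0]; q=c[3]@np.r_[s,1]; D.append(q/np.linalg.norm(q)); o.append(c[2])
    A=np.c_[D[0],-D[1]]; t=np.linalg.lstsq(A,o[1]-o[0],rcond=None)[0]
    p,q=o[0]+t[0]*D[0],o[1]+t[1]*D[1]; return ((p+q)/2).round(4),(p-q).round(4)
print("flap tri",tri(C["top"][1],C["side"][1]))
```

```text
top rect px ((150.18109130859375, 151.78648376464844), (25.364906311035156, 66.38987731933594), 17.10272979736328)
1471 ctr [0.5767 0.1556 0.1738] normal [-0.109 -0.68   0.725] tilt 43.5 long [-0.987  0.162  0.004] 170.7 size 0.158 0.064 mid [0.5778 0.1548 0.1733]
 ray centre at z 0.17 [[0.5809 0.1557 0.17  ]]
side rect px ((284.7715759277344, 118.19796752929688), (53.150299072265625, 21.659103393554688), 4.085616588592529)
1037 ctr [0.5793 0.1491 0.1704] normal [-0.105 -0.652  0.751] tilt 41.3 long [ 0.987 -0.16  -0.001] -9.2 size 0.149 0.061 mid [0.5777 0.1494 0.1705]
 ray centre at z 0.17 [[0.5796 0.1488 0.17  ]]
flap tri (array([0.5816, 0.1573, 0.1644]), array([0.0018, 0.0002, 0.0006]))
```

play_rows:
  steps:
    - [[0,0,0,0,0,0]]
  claw: 1

```text
time: 0.18
tool_pos: [0.2385, -0.5772, 0.2304]
tool_rot: [-0.001, 0.981, 0.195, -0.0]
contact_force: [0.4, 0.2, 1.0]
gripper_width: 0.994
grasp_force: 0.0
```

```bash
cat >> h.py <<'E'
def Rtool(xyaw,tilt=0.,up=None):
    # vertical-down tool with tool x at yaw deg (world); then tilt deg about tool y so z leans towards +tool x
    a=np.radians(xyaw); x=np.array([np.cos(a),np.sin(a),0]); z=np.array([0,0,-1.]); y=np.cross(z,x)
    return np.c_[x,y,z]@R.from_euler('y',tilt,degrees=True).as_matrix()
def rel(p,Rt,s=None):
    s=s or manip.state(); R0=q2R(s["tool_rot"])
    return np.r_[R0.T@(np.array(p)-s["tool_pos"])*1000, R.from_matrix(R0.T@Rt).as_rotvec(degrees=True)].round(1)
E
python3 - <<'E'
from h import *
print(rel([.452,-.220,.21],Rtool(13.4)))
E
```

```text
[ 3.337e+02 -2.486e+02  2.080e+01 -1.000e-01 -0.000e+00  9.000e+00]
```

play_rows:
  steps:
    - [[334,-249,21,0,0,9],[334,-249,21,0,0,9],[334,-249,21,0,0,9],[334,-249,21,0,0,9],[334,-249,21,0,0,9],[334,-249,21,0,0,9],[334,-249,21,0,0,9],[334,-249,21,0,0,9],[334,-249,21,0,0,9],[334,-249,21,0,0,9],[334,-249,21,0,0,9],[334,-249,21,0,0,9]]

```text
time: 1.18
tool_pos: [0.4528, -0.218, 0.2099]
tool_rot: [-0.0, 0.993, 0.119, -0.0]
contact_force: [0.1, -1.2, -0.3]
gripper_width: 0.995
grasp_force: 0.0
```

```bash
cat > w.py <<'E'
from h import *
import sys
s=manip.state(); im,d=vision.grab_frame("wrist"); c=cam("wrist",s)
cv2.imwrite(f"pics/{sys.argv[1]}.png",im); print(s["time"],s["tool_pos"].round(4),s["joint_pos"].round(2))
H,S,V=cv2.split(cv2.cvtColor(im,cv2.COLOR_BGR2HSV))
for k,m in dict(orange=(H>=3)&(H<=20)&(S>185)&(V>140),white=(S<60)&(V>120),yellow=(H>=18)&(H<=34)&(S>170)&(V>60)).items():
    n,l,st,_=cv2.connectedComponentsWithStats((m&(d>0)).astype(np.uint8))
    for i in range(1,n):
        if st[i,4]<60: continue
        v,u=np.nonzero(l==i); P=pts(c,np.c_[u,v],d[v,u]); zt=np.percentile(P[:,2],97); t=P[P[:,2]>zt-.004]
        r=cv2.minAreaRect((t[:,:2]*1000).astype(np.float32)); print(k,st[i,4],(int(u.mean()),int(v.mean())),"z %.3f"%zt,np.round(r[0],1),np.round(r[1],1),round(r[2],1))
E
python3 w.py w1
```

```text
1.1833 [ 0.4528 -0.218   0.2099] [-0.6  -0.23  1.92 -0.    1.46  0.73]
orange 728 (261, 126) z 0.126 [ 506.9 -208.5] [ 8.9 44.5] 13.1
orange 272 (246, 195) z 0.126 [ 449.3 -209.7] [ 9.6 20.5] 13.2
orange 134 (272, 195) z 0.126 [ 454.4 -231.6] [ 8.3 21.2] 14.0
orange 524 (188, 262) z 0.111 [ 361.8 -171.8] [ 9.1 37.8] 41.3
white 735 (263, 47) z 0.126 [ 561.  -195.9] [ 7.6 43.1] 13.8
white 3604 (449, 125) z 0.041 [ 527.2 -421.5] [109.   22.6] 13.4
white 2913 (92, 130) z 0.071 [459.3 -52.8] [58.5 58.6] 40.5
white 132 (260, 116) z 0.096 [ 510.7 -207.3] [ 0.2 39.3] 13.2
white 467 (261, 176) z 0.104 [ 456.2 -220. ] [ 0.9 41.4] 13.1
```

play_rows:
  steps:
    - [[-1,3,30,0,0,0],[-1,3,60,0,0,0],[-1,3,85,0,0,0],[-1,3,105,0,0,0],[-1,3,118,0,0,0],[-1,3,118,0,0,0],[-1,3,118,0,0,0]]

```text
time: 1.82
tool_pos: [0.4509, -0.2242, 0.0917]
tool_rot: [-0.0, 0.993, 0.116, -0.001]
contact_force: [-0.5, 0.1, -0.4]
gripper_width: 0.999
grasp_force: 0.0
```

play_rows:
  steps:
    - [[0,0,0,0,0,0],[0,0,0,0,0,0],[0,0,0,0,0,0],[0,0,0,0,0,0],[0,0,0,0,0,0],[0,0,0,0,0,0],[0,0,0,0,0,0],[0,0,0,0,0,0],[0,0,0,0,0,0],[0,0,0,0,0,0]]
  claw: -1

```text
time: 2.65
tool_pos: [0.4528, -0.2235, 0.0939]
tool_rot: [0.001, 0.993, 0.117, 0.001]
contact_force: [-0.4, 1.4, 5.9]
gripper_width: 0.5
grasp_force: 60.4
```

play_rows:
  steps:
    - [[0,0,-15,0,0,0],[0,0,-40,0,0,0],[0,0,-75,0,0,0],[0,0,-110,0,0,0],[0,0,-140,0,0,0],[0,0,-140,0,0,0],[0,0,-140,0,0,0]]

```text
time: 3.23
tool_pos: [0.4531, -0.2238, 0.235]
tool_rot: [0.002, 0.993, 0.117, 0.002]
contact_force: [0.6, 0.5, -2.3]
gripper_width: 0.506
grasp_force: 61.1
```

```bash
cat >> h.py <<'E'
SLOT=np.array([.578,.1525,.171]); YAW=80.8
def slotpose(down,depth,S=None):
    S=SLOT if S is None else S
    Rt=Rtool(YAW,40); up=Rt[:,0]; return S-up*down+Rt[:,2]*depth, Rt
E
python3 - <<'E'
from h import *
s=manip.state(); print(s["tool_pos"],s["gripper_width"])
p,Rt=slotpose(.015,-.120); print(p,Rt.round(2),rel(p,Rt))
E
```

```text
[ 0.45308373 -0.22380257  0.23495937] 0.5055057716756539
[0.5638305  0.06501487 0.25328352] [[ 0.12  0.99  0.1 ]
 [ 0.76 -0.16  0.63]
 [ 0.64  0.   -0.77]] [ 175.  -255.   -18.8   23.8   35.2  -64.3]
```

play_rows:
  steps:
    - [[30,-40,-25,0,0,0],[175,-255,-19,24,35,-64],[175,-255,-19,24,35,-64],[175,-255,-19,24,35,-64],[175,-255,-19,24,35,-64],[175,-255,-19,24,35,-64],[175,-255,-19,24,35,-64],[175,-255,-19,24,35,-64],[175,-255,-19,24,35,-64],[175,-255,-19,24,35,-64],[175,-255,-19,24,35,-64],[175,-255,-19,24,35,-64]]

```text
time: 4.23
tool_pos: [0.5617, 0.0657, 0.2483]
tool_rot: [-0.228, 0.716, 0.607, 0.258]
contact_force: [0.2, -0.0, -1.0]
gripper_width: 0.502
grasp_force: 61.2
```

play_rows:
  steps:
    - [[0,0,0,0,0,0],[0,0,0,0,0,0]]

```text
time: 4.4
tool_pos: [0.5621, 0.0654, 0.2488]
tool_rot: [-0.227, 0.719, 0.604, 0.257]
contact_force: [-0.5, 0.2, -0.8]
gripper_width: 0.496
grasp_force: 61.2
```

Run:
```python
from h import *
s=manip.state(); p,Rt=slotpose(.015,-.120); print(s["joint_pos"].round(2),s["tool_pos"],rel(p,Rt))
for n in("wrist","side"):
    im,d=vision.grab_frame(n); cv2.imwrite(f"pics/{n}2.png",im); np.save(f"pics/{n}2.npy",d)
```

```text
[-0.34 -0.1   1.84  0.68  1.56 -0.24] [0.56214694 0.06543195 0.24876821] [ 2.8  1.7 -3.6 -0.5 -0.1 -0.9]
```

View pics/wrist2.png

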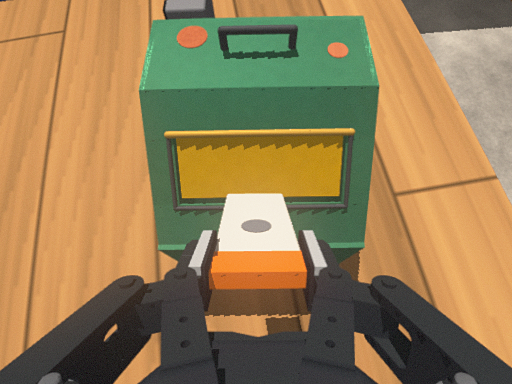

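The wrist view shows the tag held between the pads at (258,250), pointing at the slot. The hinge rod runs (166,131)–(353,131) and the slot's lower edge is at row ~206, columns 176–348. I'll work out the slot centre from this view.

Run:
```python
from h import *
s=manip.state(); c=cam("wrist",s); im=cv2.imread("pics/wrist2.png"); d=np.load("pics/wrist2.npy")
H,S,V=cv2.split(cv2.cvtColor(im,cv2.COLOR_BGR2HSV))
y=((H>=15)&(H<=34)&(S>150)&(V>60)).astype(np.uint8); y[:,:160]=0;y[:,360:]=0;y[:120]=0;y[212:]=0
n,l,st,_=cv2.connectedComponentsWithStats(y); print(st[1:][st[1:,4]>50])
v,u=np.nonzero((l==1+st[1:,4].argmax())&(d>0)); P=pts(c,np.c_[u,v],d[v,u])
Rt=Rtool(YAW,40); L=(P-SLOT)@Rt   # x uphill along slope, y, z inward
for q in ((0,0),):
    for a,b in((140,175),(175,190),(125,138)):
        k=(v>=a)&(v<b); print(a,b,"L med",np.median(L[k],0).round(4))
print("L pct",np.percentile(L,[1,50,99],axis=0).round(4))
# green face sheet below/ beside slot
g=((H>60)&(H<95)&(S>120)&(d>0)); v,u=np.nonzero(g); k=(v>95)&(v<240)&(((u<162))|(u>358)|(v<127)); G=pts(c,np.c_[u,v][k],d[v,u][k])
ctr=np.median(G,0); 
for _ in range(6):
    vt=np.linalg.svd(G-G.mean(0),full_matrices=False)[2]; G=G[abs((G-G.mean(0))@vt[2])<.006]
n_=vt[2]*np.sign(vt[2][2]); print("face normal",n_.round(3),"tilt",np.degrees(np.arccos(n_[2])).round(1),"yaw",np.degrees(np.arctan2(-n_[1],-n_[0])).round(1),"offset from SLOT along n",((G.mean(0)-SLOT)@n_).round(4),len(G))
# slot corners onto face plane
uv=np.array([[170,137],[353,135],[176,207],[347,207]],float); sl=slopes(c,uv); D=np.c_[sl,np.ones(4)]@c[3].T
Q=c[2]+D*(((G.mean(0)-c[2])@n_)/(D@n_))[:,None]; print("corners",Q.round(4),"L",((Q-SLOT)@Rt).round(4),"centre",Q.mean(0).round(4))
print("edge yaw",np.degrees(np.arctan2(*(Q[1]-Q[0])[[1,0]])).round(1),np.degrees(np.arctan2(*(Q[3]-Q[2])[[1,0]])).round(1))
print("tip L guess",((s["tool_pos"]+q2R(s["tool_rot"])[:,2]*.079-SLOT)@Rt).round(4))
```

```text
[[  164   128   191    71 10878]]
140 175 L med [ 0.0087  0.0006 -0.0032]
175 190 L med [-0.0143  0.001  -0.0033]
125 138 L med [ 0.0301  0.0066 -0.0075]
L pct [[-0.0276 -0.0717 -0.0088]
 [ 0.0045  0.0014 -0.0033]
 [ 0.0328  0.0731 -0.0015]]
face normal [-0.089 -0.669  0.738] tilt 42.5 yaw 82.4 offset from SLOT along n 0.0018 4
corners [[0.5053 0.1827 0.1921]
 [0.6628 0.1588 0.1894]
 [0.4958 0.1348 0.1475]
 [0.6555 0.1088 0.1432]] L [[ 0.0275 -0.0766 -0.0045]
 [ 0.0269  0.0827 -0.0014]
 [-0.0385 -0.0783 -0.0016]
 [-0.0414  0.0835  0.0016]] centre [0.5798 0.1463 0.168 ]
edge yaw -8.6 -9.3
tip L guess [-0.0161 -0.002  -0.0385]
```

```bash
sed -i 's/^SLOT=.*/SLOT=np.array([.578,.1525,.171]); YAW=80.8; SLOT=SLOT+Rtool(YAW,40)@np.array([.001,.0008,-.003])/' h.py
python3 - <<'E'
from h import *
s=manip.state()
for dp in(-.09,.047): print(rel(*slotpose(.0145,dp),s))
E
```

```text
[ 2.7  2.4 24.4 -0.4 -0.1 -0.7]
[ 2.500e+00  3.300e+00  1.614e+02 -4.000e-01 -1.000e-01 -7.000e-01]
```

play_rows:
  steps:
    - [[3,2,10,0,0,-1],[3,2,20,0,0,-1],[3,2,25,0,0,-1],[3,2,25,0,0,-1]]

```text
time: 4.83
tool_pos: [0.5667, 0.0849, 0.2324]
tool_rot: [-0.225, 0.712, 0.612, 0.259]
contact_force: [0.3, 0.4, -0.6]
gripper_width: 0.498
grasp_force: 61.2
```

Run:
```python
from h import *
s=manip.state()
for dp in(-.09,.047): print(rel(*slotpose(.0145,dp),s))
```

```text
[-0.5  1.2 -1.9 -0.5 -0.1  0.4]
[-9.000e-01  2.400e+00  1.351e+02 -5.000e-01 -1.000e-01  4.000e-01]
```

Aligned. Insert slowly, in two stages.

play_rows:
  steps:
    - [[0,1,9,0,0,0],[0,1,18,0,0,0],[0,1,27,0,0,0],[0,1,36,0,0,0],[0,1,45,0,0,0],[0,1,54,0,0,0],[0,1,63,0,0,0],[0,1,72,0,0,0],[0,1,80,0,0,0],[0,1,80,0,0,0]]

```text
time: 5.67
tool_pos: [0.5753, 0.1352, 0.1704]
tool_rot: [-0.225, 0.713, 0.612, 0.259]
contact_force: [-0.2, -1.2, -3.0]
gripper_width: 0.503
grasp_force: 61.1
```

Run:
```python
from h import *
s=manip.state()
print(rel(*slotpose(.0145,.047),s))
im,_=vision.grab_frame("wrist"); cv2.imwrite("pics/w3.png",im)
```

```text
[ 0.2  1.2 54.8 -0.5 -0.1  0.3]
```

View pics/w3.png

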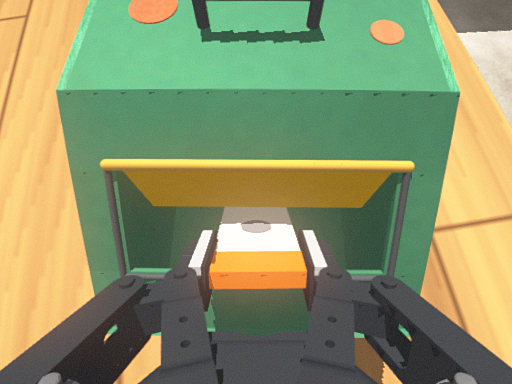

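The flap, its lower edge at row ~205, is pushed open by the tag, which is through the slot and well centred. Next I bring the fingers in.

play_rows:
  steps:
    - [[0,1,8,0,0,0],[0,1,16,0,0,0],[0,1,24,0,0,0],[0,1,32,0,0,0],[0,1,40,0,0,0],[0,1,48,0,0,0],[0,1,55,0,0,0],[0,1,55,0,0,0]]

```text
time: 6.38
tool_pos: [0.5826, 0.17, 0.1298]
tool_rot: [-0.224, 0.713, 0.612, 0.26]
contact_force: [0.2, -1.5, -2.3]
gripper_width: 0.503
grasp_force: 62.2
```

Run:
```python
from h import *
s=manip.state()
print(rel(*slotpose(.0145,.047),s))
```

```text
[-0.8 -0.9  0.9 -0.4 -0.2  0.4]
```

Forces are low, so I open to drop the tag and hold for about 0.8 s.

play_rows:
  steps:
    - [[0,0,0,0,0,0],[0,0,0,0,0,0],[0,0,0,0,0,0],[0,0,0,0,0,0],[0,0,0,0,0,0],[0,0,0,0,0,0],[0,0,0,0,0,0],[0,0,0,0,0,0],[0,0,0,0,0,0],[0,0,0,0,0,0]]
  claw: 0.5

```text
time: 7.22
tool_pos: [0.5827, 0.1692, 0.1309]
tool_rot: [-0.224, 0.712, 0.612, 0.26]
contact_force: [-2.5, -2.9, -1.7]
gripper_width: 0.748
grasp_force: 1.4
```

Run:
```python
from h import *
im,_=vision.grab_frame("wrist"); cv2.imwrite("pics/w4.png",im)
```

```text
(no output)
```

View pics/w4.png

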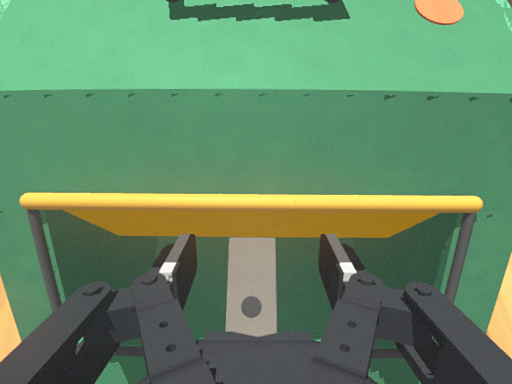

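The tag at (250,300) looks small and deep in the box, and the fingers still hold the flap open. I'll check its height by depth.

Run:
```python
from h import *
s=manip.state(); im,d=vision.grab_frame("wrist"); c=cam("wrist",s)
uv=np.array([[250,245],[235,270],[251,285],[250,306],[240,325]]); print(pts(c,uv,d[uv[:,1],uv[:,0]]).round(3), s["gripper_width"])
```

```text
[[0.58  0.194 0.014]
 [0.564 0.173 0.013]
 [0.576 0.158 0.015]
 [0.573 0.141 0.014]
 [0.562 0.127 0.015]] 0.7514747913499875
```

The first reject lies flat on the bin floor at z ≈ 14 mm. Now I withdraw.

play_rows:
  steps:
    - [[0,0,-12,0,0,0],[0,0,-24,0,0,0],[0,0,-36,0,0,0],[0,0,-50,0,0,0],[0,0,-65,0,0,0],[0,0,-95,0,0,0],[0,0,-130,0,0,0],[0,0,-150,0,0,0],[0,0,-150,0,0,0]]

```text
time: 8.07
tool_pos: [0.5709, 0.0707, 0.2526]
tool_rot: [-0.219, 0.712, 0.612, 0.264]
contact_force: [-0.3, -0.2, 1.0]
gripper_width: 0.752
grasp_force: 0.0
```

Run:
```python
from h import *
print(rel([.507,-.2085,.235],Rtool(13.4)))
```

```text
[-229.6  -20.4 -170.8  -23.1  -35.6   65.1]
```

play_rows:
  steps:
    - [[0,0,-40,0,0,0],[-230,-20,-171,-23,-36,65],[-230,-20,-171,-23,-36,65],[-230,-20,-171,-23,-36,65],[-230,-20,-171,-23,-36,65],[-230,-20,-171,-23,-36,65],[-230,-20,-171,-23,-36,65],[-230,-20,-171,-23,-36,65],[-230,-20,-171,-23,-36,65],[-230,-20,-171,-23,-36,65],[-230,-20,-171,-23,-36,65],[-230,-20,-171,-23,-36,65]]
  claw: 1

```text
time: 9.07
tool_pos: [0.5054, -0.2057, 0.2286]
tool_rot: [0.0, 0.993, 0.117, -0.008]
contact_force: [0.1, -0.6, 0.4]
gripper_width: 1.003
grasp_force: 0.0
```

play_rows:
  steps:
    - [[0,0,0,0,0,0],[0,0,0,0,0,0]]

```text
time: 9.23
tool_pos: [0.5057, -0.2052, 0.228]
tool_rot: [-0.001, 0.993, 0.121, -0.007]
contact_force: [-0.4, 0.3, -0.1]
gripper_width: 1.001
grasp_force: 0.0
```

```bash
python3 w.py w5 | grep -v yellow
python3 - <<'E'
from h import *
print(rel([.507,-.2085,.235],Rtool(13.4)))
E
```

```text
9.2333 [ 0.5057 -0.2052  0.228 ] [-0.52 -0.13  1.79 -0.01  1.49  0.81]
orange 354 (252, 185) z 0.126 [ 505.4 -201.3] [ 8.7 28.9] 13.6
orange 563 (192, 296) z 0.111 [ 360.  -168.8] [ 9.8 44.8] 42.1
white 650 (263, 46) z 0.126 [ 615.6 -182.8] [ 7.6 43. ] 12.9
white 246 (445, 113) z 0.031 [ 611.7 -401.3] [24.6 10.4] 13.1
white 713 (263, 118) z 0.126 [ 561.5 -195.7] [ 8.1 42.6] 13.4
white 2135 (430, 185) z 0.041 [ 526.9 -421.4] [109.1  22.5] 13.5
white 2236 (109, 176) z 0.071 [459.1 -53. ] [58.1 58.4] 55.0
white 389 (262, 168) z 0.104 [ 510.6 -206.9] [ 0.7 39.5] 12.9
[ 0.8  3.  -7.1 -0.2  0.8  0.5]
```

play_rows:
  steps:
    - [[1,3,30,0,1,0],[1,3,60,0,1,0],[1,3,90,0,1,0],[1,3,110,0,1,0],[1,3,125,0,1,0],[1,3,135,0,1,0],[1,3,135,0,1,0],[1,3,135,0,1,0]]

```text
time: 9.95
tool_pos: [0.5046, -0.2093, 0.093]
tool_rot: [-0.002, 0.993, 0.119, 0.001]
contact_force: [0.9, 0.6, 0.1]
gripper_width: 0.999
grasp_force: 0.0
```

play_rows:
  steps:
    - [[0,0,0,0,0,0],[0,0,0,0,0,0],[0,0,0,0,0,0],[0,0,0,0,0,0],[0,0,0,0,0,0],[0,0,0,0,0,0],[0,0,0,0,0,0],[0,0,0,0,0,0],[0,0,0,0,0,0],[0,0,0,0,0,0]]
  claw: -1

```text
time: 10.78
tool_pos: [0.5058, -0.2094, 0.0945]
tool_rot: [-0.001, 0.993, 0.119, 0.002]
contact_force: [-0.7, 1.3, 5.6]
gripper_width: 0.499
grasp_force: 61.0
```

play_rows:
  steps:
    - [[0,0,-15,0,0,0],[0,0,-40,0,0,0],[0,0,-75,0,0,0],[0,0,-110,0,0,0],[0,0,-140,0,0,0],[0,0,-140,0,0,0],[0,0,-140,0,0,0]]

```text
time: 11.37
tool_pos: [0.5057, -0.21, 0.2354]
tool_rot: [-0.0, 0.993, 0.119, 0.002]
contact_force: [0.2, 0.8, -0.8]
gripper_width: 0.5
grasp_force: 61.4
```

Run:
```python
from h import *
print(rel(*slotpose(.0145,-.12)))
```

```text
[ 122.1 -252.4  -20.6   23.5   35.   -64.1]
```

play_rows:
  steps:
    - [[20,-40,-25,0,0,0],[122,-252,-21,24,35,-64],[122,-252,-21,24,35,-64],[122,-252,-21,24,35,-64],[122,-252,-21,24,35,-64],[122,-252,-21,24,35,-64],[122,-252,-21,24,35,-64],[122,-252,-21,24,35,-64],[122,-252,-21,24,35,-64],[122,-252,-21,24,35,-64],[122,-252,-21,24,35,-64],[122,-252,-21,24,35,-64]]

```text
time: 12.37
tool_pos: [0.5623, 0.0642, 0.2518]
tool_rot: [-0.23, 0.715, 0.608, 0.259]
contact_force: [-0.3, -0.4, 0.4]
gripper_width: 0.501
grasp_force: 61.4
```

play_rows:
  steps:
    - [[0,0,0,0,0,0],[0,0,0,0,0,0]]

```text
time: 12.53
tool_pos: [0.5628, 0.064, 0.2522]
tool_rot: [-0.229, 0.717, 0.605, 0.258]
contact_force: [-0.3, -0.4, -0.5]
gripper_width: 0.502
grasp_force: 61.4
```

Run:
```python
from h import *
print(rel(*slotpose(.0145,-.09)))
im,_=vision.grab_frame("wrist"); cv2.imwrite("pics/w6.png",im)
```

```text
[ 2.9  2.  26.9 -0.6 -0.3 -0.7]
```

View pics/w6.png

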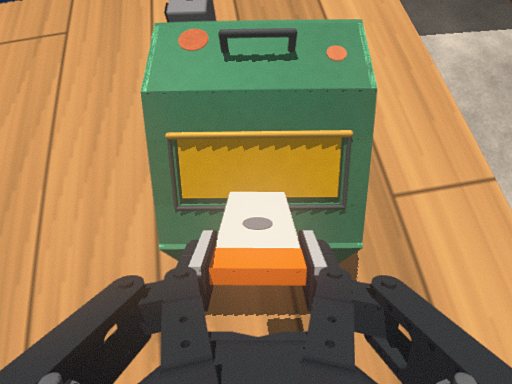

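The flap (columns 178–345, rows 135–200) has sprung shut and the second tag (258,245) is held the same way as the first. I'll repeat the insertion.

play_rows:
  steps:
    - [[3,2,10,0,0,-1],[3,2,20,0,0,-1],[3,2,27,0,0,-1],[3,2,27,0,0,-1]]

```text
time: 12.92
tool_pos: [0.5673, 0.0852, 0.2343]
tool_rot: [-0.226, 0.71, 0.614, 0.26]
contact_force: [-0.4, -0.2, -0.4]
gripper_width: 0.503
grasp_force: 61.4
```

play_rows:
  steps:
    - [[0,1,9,0,0,0],[0,1,18,0,0,0],[0,1,27,0,0,0],[0,1,36,0,0,0],[0,1,45,0,0,0],[0,1,54,0,0,0],[0,1,63,0,0,0],[0,1,72,0,0,0],[0,1,80,0,0,0],[0,1,80,0,0,0]]

```text
time: 13.75
tool_pos: [0.5759, 0.1354, 0.1727]
tool_rot: [-0.226, 0.711, 0.613, 0.26]
contact_force: [-0.4, -2.6, -4.5]
gripper_width: 0.499
grasp_force: 61.4
```

Run:
```python
from h import *
print(rel(*slotpose(.0145,.047)))
```

```text
[-1.7  0.8 56.3 -0.7 -0.3  0.5]
```

play_rows:
  steps:
    - [[-1,1,8,0,0,0],[-1,1,16,0,0,0],[-1,1,24,0,0,0],[-1,1,32,0,0,0],[-1,1,40,0,0,0],[-1,1,48,0,0,0],[-1,1,56,0,0,0],[-1,1,56,0,0,0]]

```text
time: 14.42
tool_pos: [0.5829, 0.1703, 0.1306]
tool_rot: [-0.226, 0.711, 0.613, 0.261]
contact_force: [0.8, -3.1, -3.3]
gripper_width: 0.502
grasp_force: 62.5
```

play_rows:
  steps:
    - [[0,0,0,0,0,0],[0,0,0,0,0,0],[0,0,0,0,0,0],[0,0,0,0,0,0],[0,0,0,0,0,0],[0,0,0,0,0,0],[0,0,0,0,0,0],[0,0,0,0,0,0],[0,0,0,0,0,0],[0,0,0,0,0,0]]
  claw: 0.5

```text
time: 15.25
tool_pos: [0.5832, 0.1695, 0.132]
tool_rot: [-0.225, 0.711, 0.613, 0.261]
contact_force: [-2.4, -2.6, -1.8]
gripper_width: 0.751
grasp_force: 1.4
```

Run:
```python
from h import *
s=manip.state(); im,d=vision.grab_frame("wrist"); c=cam("wrist",s); cv2.imwrite("pics/w7.png",im)
H,S,V=cv2.split(cv2.cvtColor(im,cv2.COLOR_BGR2HSV))
for k,m in dict(tag=(S<70)&(V>70),orange=(H<14)&(S>150)&(V>60)).items():
    m=m&(d>0); m[:240]=0; m[:,:190]=0; m[:,325:]=0
    v,u=np.nonzero(m); P=pts(c,np.c_[u,v],d[v,u])
    if len(u): print(k,len(u),np.percentile(P,[2,50,98],axis=0).round(3))
print(rel(*slotpose(.0145,.047)))
```

```text
tag 12779 [[0.543 0.12  0.005]
 [0.577 0.129 0.194]
 [0.63  0.196 0.218]]
orange 2 [[0.572 0.117 0.022]
 [0.575 0.118 0.022]
 [0.577 0.119 0.022]]
[-1.9 -1.7  2.8 -0.5 -0.3  0.6]
```

View pics/w7.png

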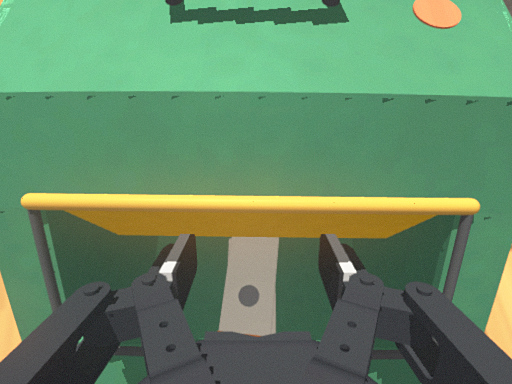

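The second tag lies at (250,285) on top of the first, with its surface at z ≈ 22 mm, and the flap is still held open. I'll withdraw and clear the area.

play_rows:
  steps:
    - [[0,0,-12,0,0,0],[0,0,-24,0,0,0],[0,0,-36,0,0,0],[0,0,-50,0,0,0],[0,0,-65,0,0,0],[0,0,-95,0,0,0],[0,0,-130,0,0,0],[0,0,-160,0,0,0],[0,0,-180,0,0,0],[0,0,-180,0,0,0],[0,0,-180,0,0,0],[0,0,-180,0,0,0]]

```text
time: 16.3
tool_pos: [0.5659, 0.0545, 0.269]
tool_rot: [-0.225, 0.711, 0.613, 0.261]
contact_force: [-0.6, 0.6, -0.4]
gripper_width: 0.751
grasp_force: 0.0
```

```bash
python3 - <<'E'
from h import *
s=manip.state(); im,d=vision.grab_frame("wrist"); c=cam("wrist",s); cv2.imwrite("pics/w8.png",im)
H,S,V=cv2.split(cv2.cvtColor(im,cv2.COLOR_BGR2HSV))
y=((H>=15)&(H<=34)&(S>150)&(V>60)&(d>0)); y[:100]=0;y[230:]=0;y[:,:150]=0;y[:,370:]=0
n,l,st,_=cv2.connectedComponentsWithStats(y.astype(np.uint8)); v,u=np.nonzero(l==1+st[1:,4].argmax())
L=(pts(c,np.c_[u,v],d[v,u])-SLOT)@Rtool(YAW,40); print(np.percentile(L,[2,50,98],axis=0).round(4))
E
python3 - <<'E'
import sys; sys.path.insert(0,'.')
from h import *
for n in("side",):
    im,d=vision.grab_frame(n); a=cv2.imread(f"pics/{n}0.png"); df=cv2.absdiff(im,a).max(2)
    print({k:float(df[r].mean().round(1)) for k,r in dict(goods=np.s_[205:250,284:320],jar=np.s_[185:222,232:262],appl=np.s_[312:350,250:330],flap=np.s_[105:135,255:315]).items()})
E
```

```text
[[-0.0297 -0.0712 -0.0045]
 [ 0.0013 -0.0006  0.0007]
 [ 0.0298  0.0702  0.0022]]
{'goods': 29.3, 'jar': 3.4, 'appl': 20.3, 'flap': 11.7}
```

Run:
```python
from h import *
im,d=vision.grab_frame("side"); cv2.imwrite("pics/side9.png",im)
```

```text
(no output)
```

View pics/side9.png

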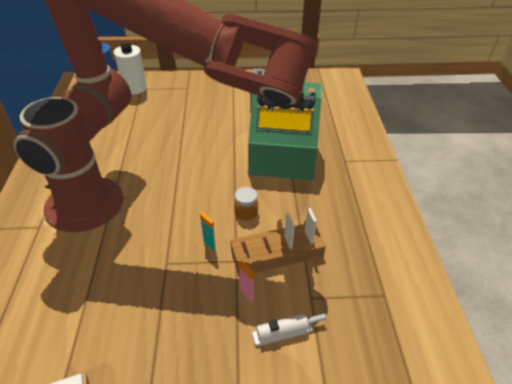

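Both good tags still stand at (289,230) and (311,225). The jar (246,203) and applicator (288,330) haven't moved; the image differences come from shadow only. The flap is shut, so I'm handing in.

```bash
python3 -c "
from plant import order; print(order.job_done())"
```

```text
the job is handed in; nothing more can be done
None
```

Both rejects are in the bin, the flap has sprung shut, and the two good tags, the jar and the applicator are undisturbed; the job is handed in, though no verdict was shown.

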